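# Sweep the ball bearings through the gate into the slot

## Robot

A 6-joint arm with a two-finger parallel gripper is mounted at the origin on the work surface. World frame = base frame: x ahead of the robot, y to its left, z up, the work surface at z = 0. Lengths are in m, angles in rad, forces in N, time in s.
With the tool pointing down it reaches from about 0.375 to 0.9 m from the base axis. Payload 3.1 kg.
Tool frame: the origin (TCP) lies midway between the tips of the shut fingers; the grasp point (between the pads) lies 19 mm behind it (ctrl.grip_point_offset is the distance from the TCP to the grasp point, in m); z points along the fingers, y is the line along which they close (so a half turn about z gives the same grasp; the last joint's range is limited). The gripper opens to 87 mm and grips with 3 to 60 N. Pads are 19 mm wide; open, the fingers measure 117 mm over their backs; the gripper's body (75 mm by 190 mm) begins 51 mm behind the grasp point.
Start: joints at [-1.367, 0.527, 1.433, -0, 1.181, -0.178], TCP at [0.233, -0.58, 0.223] pointing down, gripper open.
Joint ranges: [-3.08, 3.08], [-0.75, 2.2], [0.22, 2.44], [-1.43, 4.57], [0, 2.65], [-2.85, 2.85]. Speed limits (rad/s): [2.79, 2.79, 3.14, 3.14, 3.14, 3.14].

## Interface

Orientations are given as a rotation vector (axis times angle).
In Python, from workcell import ctrl gives the robot as it stands.
- The arm moves only by the tool play_rows, never from a script. Its argument "motion" is a list of rows, each a list of 7 numbers: the turn, a rotation vector about the tool's x, y, z in units of 6 degrees (1.0 is 6 degrees), then the shift along the tool's x, y, z in units of 30 mm (1.0 is 30 mm), then the opening in per cent of the stroke, from 0 (shut) to 100 (fully open). In form: [[wx, wy, wz, x, y, z, hand], ...]. A call has 1 to 20 rows; each row is the pose to reach, as a shift and turn from the pose commanded when the call began, along the tool's axes at that moment; what a row does not reach only later rows make up. A row lasts 1/8 s, in which the tool goes at most 62.5 mm and 10.7 degrees, less where a joint would pass 70% of its speed; a pose out of reach is approached as far as the arm can. A call with a gripper value outside its range is refused whole. The fingers move at their own pace and stop on an object; "newtons" is the grip in N (left out, the last holds). Time passes only in rows, so rows that repeat a pose let the fingers close. It gives the time, the measured TCP pose, the force and the opening at its end, in the units of the state.
- ctrl.state(): the state, without advancing time (a new reading comes with each control period).
- ctrl.camera(name): name is "side" or "top" or "wrist"; returns (picture, depth): 400x640x3 uint8, blue, green, red; 400x640 float32, m along the optical axis (not along the pixel's ray), 0 where there is no reading.
- ctrl.camera_model(name): a dict with "fov_y" (degrees; the focal length in pixels is half the picture's height over the tangent of half this angle, whatever the lens; pixels are square), "cx", "cy" (the principal point, pixels), "cam_to_world" (4x4, takes a point from camera to world coordinates). Camera axes: x right, y down, z forward; pixel columns grow to the right and rows downward; lengths in m; the calibration is good to about 2 mm. A picture is of the moment at which its call begins: read the wrist's pose just before it. camera_model takes no time and is no camera call; for the wrist camera it gives the pose at the moment of the call.
- ctrl.sign_off(): hands the job in, once; it reports no verdict.
The state is a dict: "clock": time; "joints": joint angles; "qd": joint speeds; "joint_torque": joint torques, N m; "position": TCP position; "orientation": TCP orientation; "ft_force": force on the tool from outside, world axes, zero at the start; "moment": the same for the moment, N m; "gripper_width": finger opening in m.
Only numpy, scipy, OpenCV 4.12 (cv2) and the standard library are available. Lean on these libraries where they do the work, as an engineer would, in place of code of your own. Each camera call takes 0.05 s, during which the arm holds its last target. There are 200 camera calls.

## Task

With the fingertips, push the three round ball bearings along the deck of the plywood sorting station, one at a time, through the narrow gate so that each drops into the slot behind it. Only slide them, never lift them off the deck, and leave the hexagonal nut and the upright spacer where they are. Do not knock about the other things on the table.

Things in the scene. Friction and masses are not known exactly. Their poses are not given: they have to be found in the camera images.
- station: Plywood station fixed to the table. Origin on the table directly below the gate's middle; x points in the sweep direction (deck to gate to slot), y across, z up. Flat deck at z = 60 mm, x -220 to 0 mm, y -125 to 125 mm, ending in a sheer edge at x = 0 with the slot right behind it. Its back and side edges carry a rim 6 mm wide, 4 mm high. Behind the slot stands nothing above deck height.
- gate (a point): Middle of the gate at deck height (60 mm above the table), on the deck's edge; axes as the station. The gate is the one opening, 44 mm wide, in an aluminium wall along the deck edge (x -8 to 0 mm), 15 mm high above the deck. Two straight guides as high, 6 mm thick, run back from its sides as a funnel, 44 mm wide at the gate, 110 mm wide at x = -45 mm.
- slot (a point): Centre of the floor of the open-topped slot behind the gate. The slot is 55 mm wide in the station's x (0 to 55 mm), 110 mm long in its y (-55 to 55 mm) and 54 mm deep below the deck (floor 6 mm above the table).
- nut: Hexagonal steel nut lying flat on the deck, 24 mm across flats (about 28 mm across corners), 13 mm high, 34 g; origin at the centre of its underside. It is among the bearings and is not to be swept.
- spacer: Aluminium spacer standing upright on the deck near a side, behind the end of a guide: cylinder 20 mm diameter, 30 mm high; origin at the centre of its underside. It is to be left standing.
- mug: White mug standing on the table, 82 mm diameter, 95 mm high; origin at the centre of its underside.
- bottle: Pale translucent bottle with a white cap standing on the table, 68 mm diameter, 170 mm high; origin at the centre of its underside.
- screwdriver: Screwdriver lying on the table beside the station, about 200 mm long along its own x axis.
- mouse: Black computer mouse lying on the table, 105 x 60 x 33 mm; origin at the centre of its underside.
- bearing_a_center (a point): Centre (half-way up) of a loose round steel ball bearing lying flat on the deck: disc 30 mm diameter, 9 mm thick, about 32 g, with a small bore and a dark seal ring. The three bearings are alike. It slides when pushed from the side.
- bearing_b_center (a point): Centre (half-way up) of a loose round steel ball bearing lying flat on the deck: disc 30 mm diameter, 9 mm thick, about 32 g, with a small bore and a dark seal ring. The three bearings are alike. It slides when pushed from the side.
- bearing_c_center (a point): Centre (half-way up) of a loose round steel ball bearing lying flat on the deck: disc 30 mm diameter, 9 mm thick, about 32 g, with a small bore and a dark seal ring. The three bearings are alike. It slides when pushed from the side.

How it is judged:
By the outcome, as a careful person would: the job done as asked, in the order asked, and still so for the second after the job is handed in, with the robot touching nothing.
It also fails if it takes over 64 s, if anything falls off the work surface, if the arm or the gripper's body presses on something with over 40 N, if the wrist force passes 120 N, or if a joint passes its speed limit or range.

## Working session

There is one attempt and no reset: what is moved stays moved. The work goes in short steps, Python scripts to look and compute and a tool call to move; the robot and the scene stay as the last step left them, time stands still between calls to the robot, and variables do not carry over. Pictures are saved under pics/ and viewed, on a budget of 10 in all, crops included, one or two more only if the job needs it, and the job is handed in when it is done.

Besides the shell and the picture viewer there is one more tool, called after "Emit:" as name(argument=value, ...) on one line, values as JSON. play_rows: Moves the arm, as the interface text tells. Its arguments: {"type":"object","properties":{"motion":{"type":"array","items":{"type":"array","items":{"type":"number"}}},"newtons":{"type":"number"}},"required":["motion"]}

```bash
mkdir -p pics; ls; python3 - <<'E'
from workcell import ctrl
import cv2,numpy as np
s=ctrl.state();print(s['clock'],s['position'],s['orientation'])
for n in('top','side'):
    p,d=ctrl.camera(n);cv2.imwrite(f'pics/{n}0.png',p);np.savez(f'{n}0.npz',p=p,d=d)
    m=ctrl.camera_model(n);print(n,m)
E
```

```text
pics
0.0 [ 0.23331832 -0.57904667  0.22157142] [-3.08213942e+00 -5.97175683e-01  1.83886390e-05]
top {'fov_y': 57.76540164464887, 'cx': 314.1160194448793, 'cy': 197.18573073213435, 'cam_to_world': array([[-0.01134999, -0.9848849 ,  0.17283784,  0.37873159],
       [-0.99988231,  0.00939433, -0.01212881,  0.01259944],
       [ 0.01032179, -0.17295516, -0.98487561,  1.01208254],
       [ 0.        ,  0.        ,  0.        ,  1.        ]])}
side {'fov_y': 47.949022282474864, 'cx': 319.3518163685773, 'cy': 201.50309650312516, 'cam_to_world': array([[-0.97695995, -0.11471165,  0.1799736 ,  0.31861304],
       [-0.21284699,  0.58558372, -0.78216869,  1.01946049],
       [-0.01566575, -0.80245432, -0.59650788,  0.84502611],
       [ 0.        ,  0.        ,  0.        ,  1.        ]])}
```

View pics/top0.png

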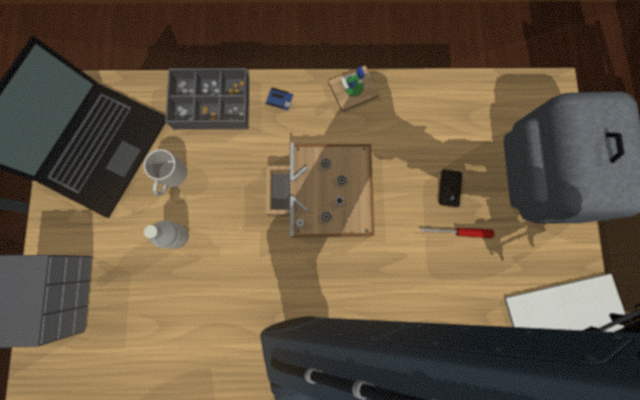

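The top view shows the station with its deck at cols 290–372 and rows 145–235. The gate faces image-left (+y world). Bearings appear near (326,163), (342,181) and (326,216), the nut near (340,201) and the spacer near (299,223).

```bash
cat > h.py <<'E'
import numpy as np,cv2
from workcell import ctrl
def ray(m,u,v,z):
    f=200/np.tan(np.radians(m['fov_y']/2));T=m['cam_to_world']
    d=T[:3,:3]@np.array([(u-m['cx'])/f,(v-m['cy'])/f,1]);o=T[:3,3]
    return o+d*(z-o[2])/d[2]
def proj(m,P):
    f=200/np.tan(np.radians(m['fov_y']/2));T=m['cam_to_world']
    c=T[:3,:3].T@(np.array(P)-T[:3,3]);return f*c[0]/c[2]+m['cx'],f*c[1]/c[2]+m['cy']
E
python3 - <<'E'
from h import *
p=np.load('top0.npz');m=ctrl.camera_model('top')
c=p['p'][135:245,260:380];cv2.imwrite('pics/c1.png',cv2.resize(c,None,fx=5,fy=5,interpolation=cv2.INTER_CUBIC))
for u,v in((372,145),(372,235),(290,145),(290,235)):print(u,v,ray(m,u,v,.062))
for u,v in((326,163),(342,181),(326,216),(340,201),(299,223)):print(u,v,ray(m,u,v,.069),p['d'][v,u])
s=np.load('side0.npz')['p'];ms=ctrl.camera_model('side');u,v=map(int,proj(ms,ray(m,330,190,.06)));print(u,v)
c=s[max(v-70,0):v+70,max(u-95,0):u+95];cv2.imwrite('pics/c2.png',cv2.resize(c,None,fx=4,fy=4,interpolation=cv2.INTER_CUBIC))
E
```

```text
372 145 [ 0.68882647 -0.15902677  0.062     ]
372 235 [ 0.44354367 -0.14945474  0.062     ]
290 145 [0.69061167 0.06504263 0.062     ]
290 235 [0.44582305 0.06500678 0.062     ]
326 163 [ 0.6371714  -0.03200023  0.069     ] 0.9767283
342 181 [ 0.58730506 -0.0738      0.069     ] 0.96578944
326 216 [ 0.49392865 -0.02956165  0.069     ] 0.9486365
340 201 [ 0.53336743 -0.0671874   0.069     ] 0.9530628
299 223 [0.47627745 0.04117479 0.069     ] 0.92482805
318 194
```

View pics/c1.png

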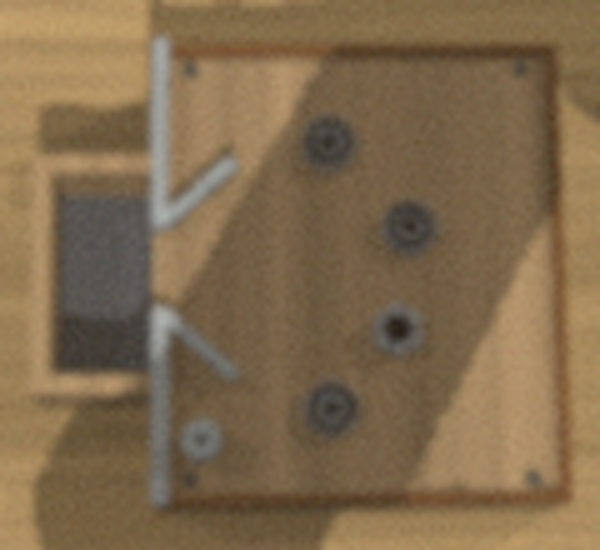

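View pics/c2.png

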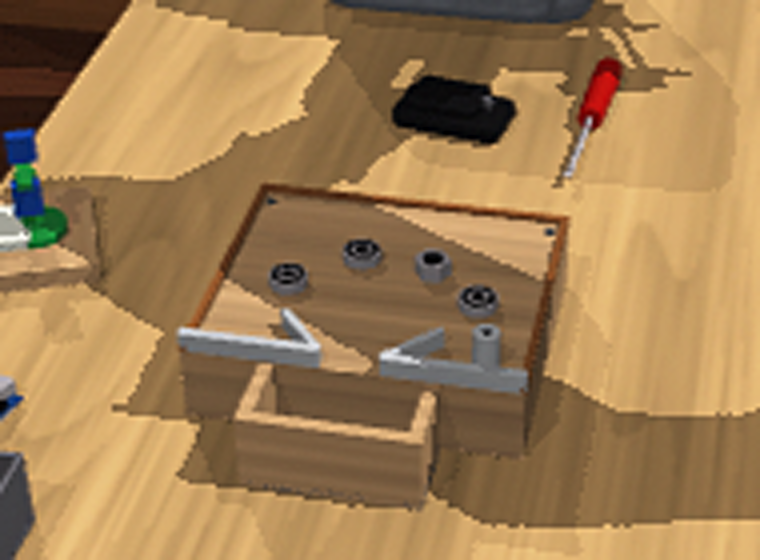

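The side crop confirms the layout: three bored discs, the nut between B and C, and the spacer upright by the gate wall. Next I compute positions from both views.

```bash
python3 - <<'E'
from h import *
mt=ctrl.camera_model('top');ms=ctrl.camera_model('side')
T=lambda X,Y,z:ray(mt,260+X/5-.4,135+Y/5-.4,z)
S=lambda X,Y,z:ray(ms,223+X/4-.375,124+Y/4-.375,z)
def tri(a,b):print(a[:2].round(4),b[:2].round(4))
P={}
for n,a,b,z in [('A',(329,142),(289,273),.069),('B',(409,227),(362,249),.069),('C',(332,408),(478,295),.069),('nut',(398,328),(433,258),.073),('spacer',(201,440),(487,331),.09),
 ('gate+x',(160,226),(319,349),.075),('gate-x',(160,305),(383,356),.075),('wallend+x',(158,38),(180,331),.075),('wallend-x',(158,505),(526,374),.075),('back+x',(555,48),(265,186),.064),('back-x',(568,497),(568,217),.064),('guide+x',(233,160),(287,312),.075),('guide-x',(233,377),(442,331),.075)]:
    t,s=T(*a,z),S(*b,z);P[n]=(t+s)/2;print(n,t[:2].round(4),s[:2].round(4))
g=(P['gate+x']+P['gate-x'])/2;w=P['wallend+x']-P['wallend-x'];b=P['back+x']-P['back-x']
print('gate',g,'yaw',np.degrees(np.arctan2(w[1],w[0])),np.degrees(np.arctan2(b[1],b[0])),np.linalg.norm(w),np.linalg.norm(b))
E
```

```text
A [ 0.6372 -0.0304] [ 0.6347 -0.0311]
B [ 0.59   -0.0723] [ 0.5882 -0.0722]
C [ 0.4934 -0.0296] [ 0.4917 -0.0307]
nut [ 0.5349 -0.0648] [ 0.532  -0.0651]
spacer [0.4751 0.0385] [0.4736 0.0382]
gate+x [0.5904 0.0601] [0.5882 0.0618]
gate-x [0.548  0.0601] [0.5426 0.0609]
wallend+x [0.6942 0.0611] [0.6901 0.0606]
wallend-x [0.4433 0.0612] [0.4423 0.0615]
back+x [ 0.6905 -0.1549] [ 0.6866 -0.1512]
back-x [ 0.446  -0.1524] [ 0.4418 -0.1527]
guide+x [0.6261 0.0212] [0.6213 0.0241]
guide-x [0.5095 0.0221] [0.5078 0.0248]
gate [0.56728832 0.06071717 0.075     ] yaw -0.11054285564547071 -0.12373347984338146 0.24934019995392542 0.244676531025825
```

```bash
cat > plan.py <<'E'
# usage: plan.py x,y,z,theta ... (mm,deg) -> rows in tool axes from present pose
import sys;from h import *
from scipy.spatial.transform import Rotation as R
s=ctrl.state();p=s['position']*1e3;M=R.from_rotvec(s['orientation'])
x=M.as_matrix()[:,0];th=np.degrees(np.arctan2(x[1],x[0]))
print('t',s['clock'],'p',p.round(1),'th',th.round(1),'tilt',M.as_matrix()[:,2].round(3),'F',np.round(s['ft_force'],1),'w',s['gripper_width'])
for a in sys.argv[1:]:
    q=np.array(list(map(float,a.split(','))))
    d=M.as_matrix().T@(q[:3]-p)/30
    print(a,[0,0,round((th-q[3])/6,2),*d.round(2)])
E
python3 plan.py 600,-106,120,106.6 600,-106,64,106.6
```

```text
t 0.1 p [ 233.3 -579.1  221.7] th 21.9 tilt [-0.     0.002 -1.   ] F [ 0.1 -0.4 -0.1] w 0.08687130067819512
600,-106,120,106.6 [0, 0, np.float64(-14.11), np.float64(17.23), np.float64(-10.06), np.float64(3.41)]
600,-106,64,106.6 [0, 0, np.float64(-14.11), np.float64(17.23), np.float64(-10.05), np.float64(5.28)]
```

Emit:
play_rows(motion=[[0,0,-1.6,1.9,-1.1,0.3,9],[0,0,-3.2,3.8,-2.2,0.7,9],[0,0,-4.8,5.7,-3.3,1,9],[0,0,-6.4,7.6,-4.4,1.4,9],[0,0,-8,9.5,-5.5,1.8,9],[0,0,-9.6,11.4,-6.6,2.2,9],[0,0,-11.2,13.3,-7.8,2.6,9],[0,0,-12.8,15.2,-8.9,3,9],[0,0,-14.1,17.2,-10.05,3.4,9],[0,0,-14.1,17.2,-10.05,3.4,9],[0,0,-14.1,17.2,-10.05,3.4,9],[0,0,-14.1,17.2,-10.05,3.4,9]])

```text
clock: 1.6
position: [0.5989, -0.1073, 0.1202]
orientation: [-1.878, -2.518, 0.001]
ft_force: [-0.4, 0.0, -1.2]
gripper_width: 0.008
```

```bash
python3 plan.py 600,-106,64,106.6 574,-20,64,106.6 578,-33,64,106.6; python3 - <<'E'
from h import *
m=ctrl.camera_model('wrist');p,d=ctrl.camera('wrist');cv2.imwrite('pics/w1.png',p)
for n,P in dict(A=(.636,-.031,.069),B=(.589,-.072,.069),C=(.4925,-.03,.069),nut=(.5335,-.065,.073),g1=(.5895,.061,.075),g2=(.5455,.061,.075)).items():print(n,np.round(proj(m,P)))
E
```

```text
t 1.6 p [ 598.9 -107.3  120.2] th 106.6 tilt [-0.001 -0.    -1.   ] F [-0.4  0.  -1.2] w 0.00802253438763316
600,-106,64,106.6 [0, 0, np.float64(-0.01), np.float64(0.03), np.float64(0.05), np.float64(1.87)]
574,-20,64,106.6 [0, 0, np.float64(-0.01), np.float64(3.03), np.float64(0.04), np.float64(1.87)]
578,-33,64,106.6 [0, 0, np.float64(-0.01), np.float64(2.57), np.float64(0.04), np.float64(1.87)]
A [401. 132.]
B [321. 169.]
C [202.  69.]
nut [248. 137.]
g1 [384. -39.]
g2 [315. -63.]
```

View pics/w1.png

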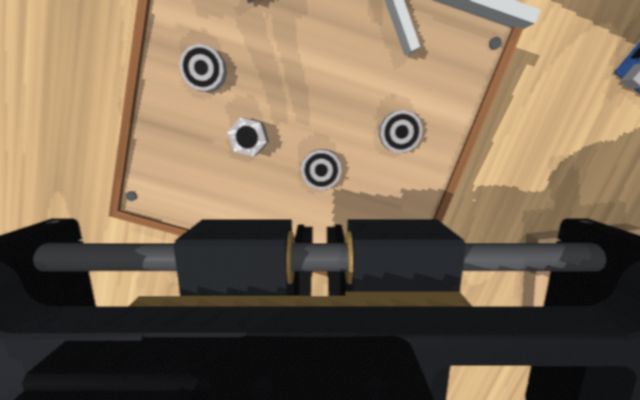

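The wrist view shows A at (401,132), B at (321,169), C at (202,69) and the nut at (248,137). All agree with my projected positions to about 1 px. Now I descend behind B and push it.

Emit:
play_rows(motion=[[0,0,0,0,0.05,1,9],[0,0,0,0,0.05,1.6,9],[0,0,0,0,0.05,1.87,9],[0,0,0,0,0.05,1.87,9],[0,0,0,0.3,0.05,1.87,9],[0,0,0,0.6,0.05,1.87,9],[0,0,0,0.9,0.05,1.87,9],[0,0,0,1.2,0.05,1.87,9],[0,0,0,1.5,0.05,1.87,9],[0,0,0,1.8,0.05,1.87,9],[0,0,0,2.1,0.05,1.87,9],[0,0,0,2.4,0.05,1.87,9],[0,0,0,2.7,0.05,1.87,9],[0,0,0,2.9,0.05,1.87,9],[0,0,0,3.0,0.05,1.87,9],[0,0,0,3.0,0.05,1.87,9],[0,0,0,2.6,0.05,1.87,9],[0,0,0,2.3,0.05,1.4,9],[0,0,0,2.3,0.05,0.8,9],[0,0,0,2.3,0.05,0.8,9]])

```text
clock: 4.15
position: [0.5829, -0.0414, 0.0989]
orientation: [1.877, 2.514, 0.003]
ft_force: [-0.1, -0.2, -0.1]
gripper_width: 0.0075
```

```bash
python3 plan.py 567.5,-36,97,90; python3 - <<'E'
from h import *
m=ctrl.camera_model('wrist');p,d=ctrl.camera('wrist');cv2.imwrite('pics/w2.png',p)
for n,P in dict(B=(.5675,.003,.069),g1=(.5895,.061,.075),g2=(.5455,.061,.075)).items():print(n,np.round(proj(m,P)))
E
```

```text
t 4.15 p [582.9 -41.4  98.9] th 106.5 tilt [ 0.005 -0.001 -1.   ] F [-0.1 -0.2 -0.1] w 0.007523428517760824
567.5,-36,97,90 [0, 0, np.float64(2.75), np.float64(0.32), np.float64(-0.44), np.float64(0.06)]
B [317. 157.]
g1 [380.  74.]
g2 [309.  51.]
```

View pics/w2.png

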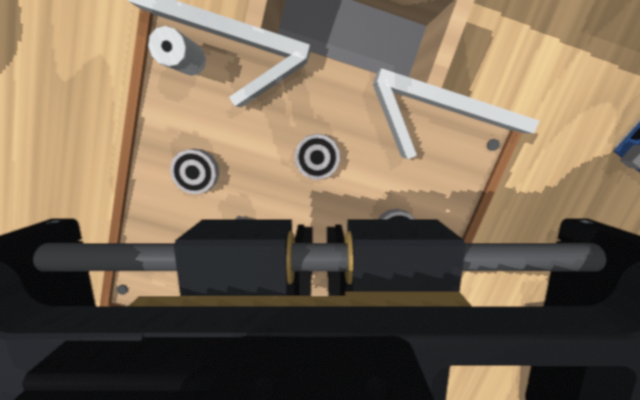

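B sits at (317,157), exactly where planned, and the gate corners at (308,50) and (381,73) match too. Now I line up straight behind it.

Emit:
play_rows(motion=[[0,0,1.4,0.15,-0.2,0.1,9],[0,0,2.75,0.3,-0.42,0.1,9],[0,0,2.75,0.3,-0.42,0.5,9],[0,0,2.75,0.3,-0.42,1.0,9],[0,0,2.75,0.3,-0.42,1.07,9],[0,0,2.75,0.3,-0.42,1.07,9]])

```text
clock: 4.95
position: [0.5666, -0.0357, 0.0637]
orientation: [-2.22, -2.222, 0.001]
ft_force: [-0.7, 0.4, -0.2]
gripper_width: 0.0078
```

```bash
python3 plan.py 567.5,56,64,90
```

```text
t 4.95 p [566.6 -35.7  63.7] th 90.1 tilt [-0.001  0.    -1.   ] F [-0.7  0.4 -0.2] w 0.007803617035928461
567.5,56,64,90 [0, 0, np.float64(0.01), np.float64(3.06), np.float64(0.03), np.float64(-0.01)]
```

Emit:
play_rows(motion=[[0,0,0,0.3,0.03,0,9],[0,0,0,0.6,0.03,0,9],[0,0,0,0.9,0.03,0,9],[0,0,0,1.2,0.03,0,9],[0,0,0,1.5,0.03,0,9],[0,0,0,1.8,0.03,0,9],[0,0,0,2.1,0.03,0,9],[0,0,0,2.4,0.03,0,9],[0,0,0,2.7,0.03,0,9],[0,0,0,2.9,0.03,0,9],[0,0,0,3.05,0.03,0,9],[0,0,0,3.05,0.03,0,9],[0,0,0,2.6,0.03,0,9],[0,0,0,1.8,0.03,-0.5,9],[0,0,0,1,0.03,-1.5,9],[0,0,0,0,0.03,-2,9],[0,0,0,0,0.03,-2,9],[0,0,0,0,0.03,-2,9]])

```text
clock: 7.2
position: [0.5668, -0.0359, 0.124]
orientation: [-2.221, -2.22, 0.001]
ft_force: [0.3, 0.1, 0.4]
gripper_width: 0.0076
```

```bash
python3 plan.py 670,-44,110,159 668,-43,64,159; python3 - <<'E'
from h import *
m=ctrl.camera_model('wrist');p,d=ctrl.camera('wrist');cv2.imwrite('pics/w3.png',p)
E
```

```text
t 7.2 p [566.8 -35.9 124. ] th 90.0 tilt [-0.001  0.001 -1.   ] F [0.3 0.1 0.4] w 0.00762746784494141
670,-44,110,159 [0, 0, np.float64(-11.51), np.float64(-0.27), np.float64(3.44), np.float64(0.46)]
668,-43,64,159 [0, 0, np.float64(-11.51), np.float64(-0.24), np.float64(3.37), np.float64(2.0)]
```

View pics/w3.png

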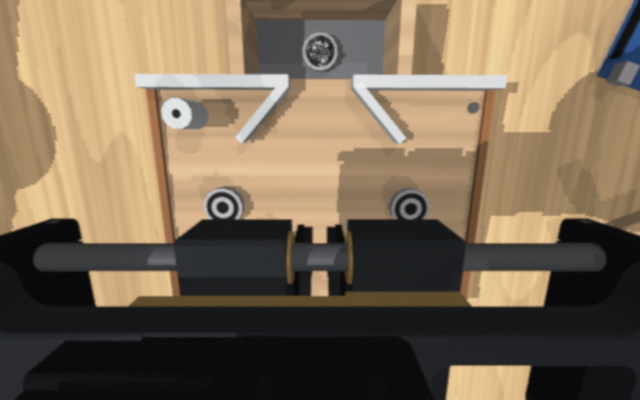

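B is in the slot at (320,50). A is at (409,208), C at (223,207), and the spacer still stands at (178,113). Next is A, approached from its outer side.

Emit:
play_rows(motion=[[0,0,-1.6,0,0.5,0,9],[0,0,-3.2,0,1,0,9],[0,0,-4.8,-0.1,1.6,0,9],[0,0,-6.4,-0.1,2.1,0,9],[0,0,-8,-0.2,2.6,0,9],[0,0,-9.6,-0.3,3,0,9],[0,0,-10.6,-0.3,3.2,0,9],[0,0,-10.6,-0.3,3.2,0,9],[0,0,-10.6,-0.3,3.2,0,9]])

```text
clock: 8.38
position: [0.6627, -0.0438, 0.1237]
orientation: [-0.717, -3.057, -0.0]
ft_force: [0.4, 0.1, -0.6]
gripper_width: 0.0082
```

```bash
python3 plan.py 663,-44.5,64,153.6 589,-7.7,64,153.6; python3 - <<'E'
from h import *
m=ctrl.camera_model('wrist')
print(proj(m,(.636,-.031,.069)))
p,d=ctrl.camera('wrist');cv2.imwrite('pics/w4.png',p)
E
```

```text
t 8.375 p [662.7 -43.8 123.7] th 153.6 tilt [-0.002  0.001 -1.   ] F [ 0.4  0.1 -0.6] w 0.00820204121386756
663,-44.5,64,153.6 [0, 0, np.float64(-0.0), np.float64(-0.02), np.float64(-0.02), np.float64(1.99)]
589,-7.7,64,153.6 [0, 0, np.float64(-0.0), np.float64(2.73), np.float64(-0.01), np.float64(1.99)]
(np.float64(318.8911110719402), np.float64(178.07003287116945))
```

View pics/w4.png

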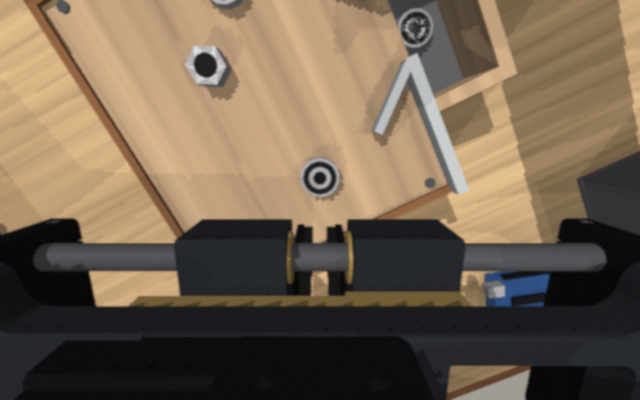

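A is at (320,178), dead ahead between the fingers as predicted, so I push it.

Emit:
play_rows(motion=[[0,0,0,0,0,1,9],[0,0,0,0,0,1.7,9],[0,0,0,0,0,1.98,9],[0,0,0,0,0,1.98,9],[0,0,0,0.3,0,1.98,9],[0,0,0,0.6,0,1.98,9],[0,0,0,0.9,0,1.98,9],[0,0,0,1.2,0,1.98,9],[0,0,0,1.5,0,1.98,9],[0,0,0,1.8,0,1.98,9],[0,0,0,2.1,0,1.98,9],[0,0,0,2.4,0,1.98,9],[0,0,0,2.6,0,1.98,9],[0,0,0,2.73,0,1.98,9],[0,0,0,2.73,0,1.98,9],[0,0,0,2.3,0,1.98,9],[0,0,0,2,0,1.4,9],[0,0,0,2,0,0.5,9],[0,0,0,2,0,0.5,9],[0,0,0,2,0,0.5,9]])

```text
clock: 10.92
position: [0.6098, -0.0182, 0.1088]
orientation: [-0.717, -3.058, -0.0]
ft_force: [-1.2, 0.1, -0.0]
gripper_width: 0.0076
```

```bash
python3 plan.py 567.5,-36,108,90 567.5,-36,64,90
```

```text
t 10.925 p [609.8 -18.2 108.8] th 153.6 tilt [-0.001  0.    -1.   ] F [-1.2  0.1 -0. ] w 0.007611652117170191
567.5,-36,108,90 [0, 0, np.float64(10.6), np.float64(1.0), np.float64(-1.16), np.float64(0.03)]
567.5,-36,64,90 [0, 0, np.float64(10.6), np.float64(1.0), np.float64(-1.16), np.float64(1.49)]
```

Emit:
play_rows(motion=[[0,0,1.6,0.1,-0.2,0,9],[0,0,3.2,0.3,-0.4,0,9],[0,0,4.8,0.5,-0.6,0,9],[0,0,6.4,0.6,-0.8,0,9],[0,0,8,0.8,-1,0,9],[0,0,9.6,1,-1.16,0,9],[0,0,10.6,1,-1.16,0,9],[0,0,10.6,1,-1.16,0,9],[0,0,10.6,1,-1.16,0,9]])

```text
clock: 12.05
position: [0.5672, -0.0358, 0.1088]
orientation: [-2.218, -2.223, 0.001]
ft_force: [-0.3, -0.3, 0.8]
gripper_width: 0.0079
```

```bash
python3 plan.py 567.5,-36,64,90 567.5,56,64,90; python3 - <<'E'
from h import *
m=ctrl.camera_model('wrist')
print(proj(m,(.5675,.003,.069)))
p,d=ctrl.camera('wrist');cv2.imwrite('pics/w5.png',p)
E
```

```text
t 12.05 p [567.2 -35.8 108.8] th 90.1 tilt [-0.001  0.    -1.   ] F [-0.3 -0.3  0.8] w 0.007887868952336886
567.5,-36,64,90 [0, 0, np.float64(0.02), np.float64(-0.01), np.float64(0.01), np.float64(1.49)]
567.5,56,64,90 [0, 0, np.float64(0.02), np.float64(3.06), np.float64(0.02), np.float64(1.49)]
(np.float64(321.09447753641723), np.float64(167.54689039735558))
```

View pics/w5.png

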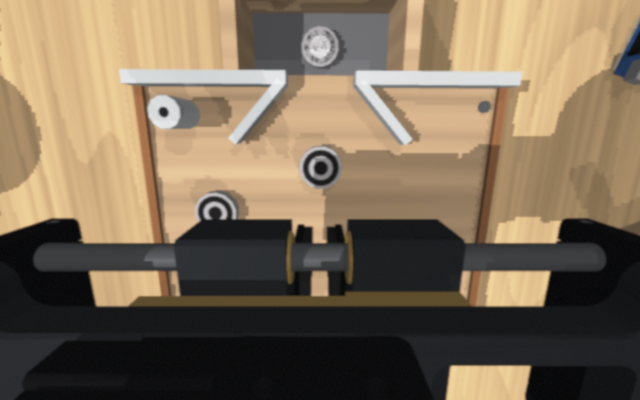

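A is centred at (320,167), lined up with the gate. Now I push it through.

Emit:
play_rows(motion=[[0,0,0,0,0,0.8,9],[0,0,0,0,0,1.4,9],[0,0,0,0,0,1.49,9],[0,0,0,0.3,0.01,1.49,9],[0,0,0,0.6,0.01,1.49,9],[0,0,0,0.9,0.01,1.49,9],[0,0,0,1.2,0.01,1.49,9],[0,0,0,1.5,0.02,1.49,9],[0,0,0,1.8,0.02,1.49,9],[0,0,0,2.1,0.02,1.49,9],[0,0,0,2.4,0.02,1.49,9],[0,0,0,2.7,0.02,1.49,9],[0,0,0,2.9,0.02,1.49,9],[0,0,0,3.05,0.02,1.49,9],[0,0,0,3.05,0.02,1.49,9],[0,0,0,2.6,0.02,1.4,9],[0,0,0,1.8,0.02,0.5,9],[0,0,0,1,0.02,-0.5,9],[0,0,0,1,0.02,-0.5,9],[0,0,0,1,0.02,-0.5,9]])

```text
clock: 14.6
position: [0.5674, -0.0062, 0.1241]
orientation: [-2.221, -2.22, 0.001]
ft_force: [1.3, -0.3, 0.4]
gripper_width: 0.0079
```

```bash
python3 - <<'E'
import numpy as np
C=np.array([492.5,-30]);W=np.array([567.5,3]);u=(W-C)/np.linalg.norm(W-C);print(u,np.degrees(np.arctan2(u[1],u[0])),C-31*u,W-24*u)
E
python3 plan.py 464,-42.5,124,23.7
```

```text
[0.91531503 0.40273861] 23.749494492866763 [464.12523399 -42.48489704] [545.53243922  -6.66572674]
t 14.6 p [567.4  -6.2 124.1] th 90.0 tilt [-0.001  0.    -1.   ] F [ 1.3 -0.3  0.4] w 0.007938131814486394
464,-42.5,124,23.7 [0, 0, np.float64(11.04), np.float64(-1.21), np.float64(-3.45), np.float64(0.0)]
```

Emit:
play_rows(motion=[[0,0,1.6,-0.2,-0.5,0,9],[0,0,3.2,-0.4,-1,0,9],[0,0,4.8,-0.6,-1.5,0,9],[0,0,6.4,-0.8,-2,0,9],[0,0,8,-1,-2.5,0,9],[0,0,9.6,-1.18,-3,0,9],[0,0,11.04,-1.18,-3.37,0,9],[0,0,11.04,-1.18,-3.37,0,9],[0,0,11.04,-1.18,-3.37,0,9],[0,0,11.04,-1.18,-3.37,0,9]])

```text
clock: 15.85
position: [0.4675, -0.0412, 0.1243]
orientation: [3.073, 0.65, 0.0]
ft_force: [0.0, -0.2, -0.3]
gripper_width: 0.0076
```

```bash
python3 plan.py 466.5,-41.5,64,23.7 545.5,-6.7,64,23.7; python3 - <<'E'
from h import *
m=ctrl.camera_model('wrist')
print(proj(m,(.4925,-.030,.069)))
p,d=ctrl.camera('wrist');cv2.imwrite('pics/w6.png',p)
E
```

```text
t 15.85 p [467.5 -41.2 124.3] th 23.9 tilt [ 0. -0. -1.] F [ 0.  -0.2 -0.3] w 0.007625160707133728
466.5,-41.5,64,23.7 [0, 0, np.float64(0.03), np.float64(-0.04), np.float64(-0.0), np.float64(2.01)]
545.5,-6.7,64,23.7 [0, 0, np.float64(0.03), np.float64(2.84), np.float64(0.0), np.float64(2.01)]
(np.float64(319.9002658911456), np.float64(178.79208539855043))
```

View pics/w6.png

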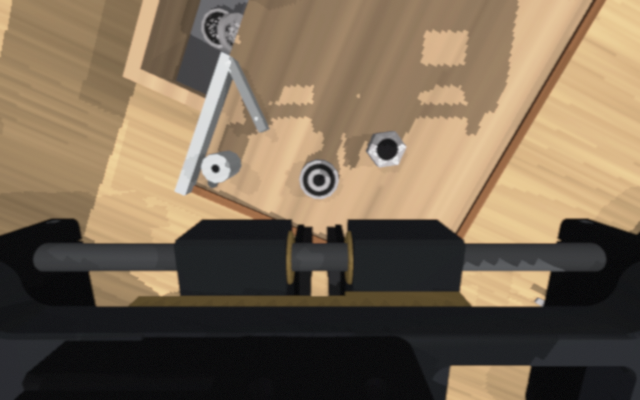

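C is at (319,179), dead ahead. The nut at (387,149) and the spacer at (216,167) are both clear of the path, and A is in the slot beside B. Now I push C.

Emit:
play_rows(motion=[[0,0,0,-0.03,0,1,9],[0,0,0,-0.03,0,1.7,9],[0,0,0,-0.03,0,2,9],[0,0,0,-0.03,0,2,9],[0,0,0,0.3,0,2,9],[0,0,0,0.6,0,2,9],[0,0,0,0.9,0,2,9],[0,0,0,1.2,0,2,9],[0,0,0,1.5,0,2,9],[0,0,0,1.8,0,2,9],[0,0,0,2.1,0,2,9],[0,0,0,2.4,0,2,9],[0,0,0,2.7,0,2,9],[0,0,0,2.84,0,2,9],[0,0,0,2.84,0,2,9],[0,0,0,2.4,0,2,9],[0,0,0,2.1,0,1.4,9],[0,0,0,2.1,0,0.5,9],[0,0,0,2.1,0,0.5,9],[0,0,0,2.1,0,0.5,9]])

```text
clock: 18.4
position: [0.5237, -0.016, 0.109]
orientation: [-3.074, -0.647, 0.002]
ft_force: [-0.0, 0.5, 0.1]
gripper_width: 0.0078
```

```bash
python3 plan.py 567.5,-36,109,90
```

```text
t 18.4 p [523.7 -16.  109. ] th 23.8 tilt [-0.001  0.    -1.   ] F [-0.   0.5  0.1] w 0.007843103378555741
567.5,-36,109,90 [0, 0, np.float64(-11.04), np.float64(1.07), np.float64(1.2), np.float64(-0.0)]
```

Emit:
play_rows(motion=[[0,0,-1.6,0.1,0.2,0,9],[0,0,-3.2,0.3,0.4,0,9],[0,0,-4.8,0.5,0.6,0,9],[0,0,-6.4,0.6,0.8,0,9],[0,0,-8,0.8,1,0,9],[0,0,-9.6,1.07,1.2,0,9],[0,0,-11.04,1.07,1.2,0,9],[0,0,-11.04,1.07,1.2,0,9],[0,0,-11.04,1.07,1.2,0,9]])

```text
clock: 19.52
position: [0.5678, -0.0357, 0.1087]
orientation: [-2.222, -2.219, 0.001]
ft_force: [-0.5, 0.3, -0.7]
gripper_width: 0.0077
```

```bash
python3 plan.py 567.5,-36,64,90 567.5,56,64,90; python3 - <<'E'
from h import *
m=ctrl.camera_model('wrist')
print(proj(m,(.5675,.003,.069)))
p,d=ctrl.camera('wrist');cv2.imwrite('pics/w7.png',p)
E
```

```text
t 19.525 p [567.8 -35.7 108.7] th 89.9 tilt [-0.002  0.    -1.   ] F [-0.5  0.3 -0.7] w 0.00767576392826651
567.5,-36,64,90 [0, 0, np.float64(-0.02), np.float64(-0.01), np.float64(-0.01), np.float64(1.49)]
567.5,56,64,90 [0, 0, np.float64(-0.02), np.float64(3.06), np.float64(-0.01), np.float64(1.49)]
(np.float64(320.0446468027488), np.float64(167.65330479828322))
```

View pics/w7.png

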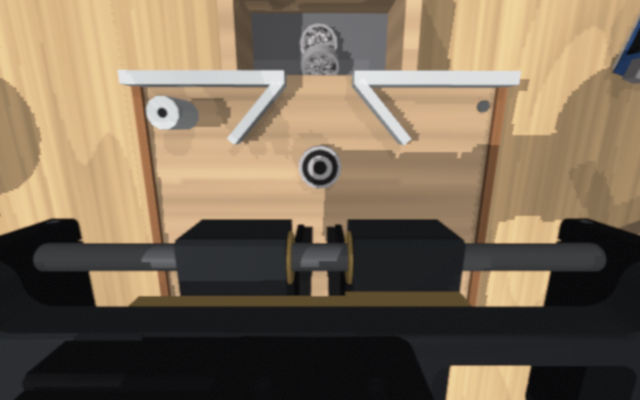

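C is centred at (320,167), and A and B are both down in the slot at (320,65) and (320,42). Now the last push.

Emit:
play_rows(motion=[[0,0,0,0,0,0.8,9],[0,0,0,0,0,1.4,9],[0,0,0,0,0,1.49,9],[0,0,0,0.3,-0.01,1.49,9],[0,0,0,0.6,-0.01,1.49,9],[0,0,0,0.9,-0.01,1.49,9],[0,0,0,1.2,-0.01,1.49,9],[0,0,0,1.5,-0.01,1.49,9],[0,0,0,1.8,-0.01,1.49,9],[0,0,0,2.1,-0.01,1.49,9],[0,0,0,2.4,-0.01,1.49,9],[0,0,0,2.7,-0.01,1.49,9],[0,0,0,2.9,-0.01,1.49,9],[0,0,0,3.05,-0.01,1.49,9],[0,0,0,3.05,-0.01,1.49,9],[0,0,0,2.6,-0.01,1.4,9],[0,0,0,1.8,-0.01,0.5,9],[0,0,0,0,0,-1,9],[0,0,0,-2,0,-2.5,9],[0,0,0,-2,0,-2.5,9]])

```text
clock: 22.08
position: [0.57, -0.1003, 0.1873]
orientation: [2.221, 2.213, 0.003]
ft_force: [0.9, 1.0, 0.8]
gripper_width: 0.0078
```

```bash
python3 plan.py; python3 - <<'E'
from h import *
m=ctrl.camera_model('wrist')
for n,P in dict(nut=(.5335,-.065,.073),spacer=(.4745,.038,.09)).items():print(n,np.round(proj(m,P)))
p,d=ctrl.camera('wrist');q,e=ctrl.camera('top')
c=cv2.resize(q[135:245,240:380],None,fx=4,fy=4,interpolation=cv2.INTER_CUBIC)
out=np.zeros((400+260,640,3),np.uint8);out=np.vstack([p[:235],c[:360,:560] if 0 else cv2.copyMakeBorder(c[:360],0,0,0,80,cv2.BORDER_CONSTANT)])
cv2.imwrite('pics/w8.png',out)
# depth-based heights in slot
f=200/np.tan(np.radians(m['fov_y']/2));T=m['cam_to_world'];v,u=np.mgrid[:400,:640]
W=np.stack([(u-m['cx'])/f*d,(v-m['cy'])/f*d,d],-1)@T[:3,:3].T+T[:3,3]
k=(d>0)&(abs(W[...,0]-.5675)<.05)&(abs(W[...,1]-.094)<.024);print(k.sum(),np.percentile(W[k][:,2],[5,50,90,99,100]).round(4))
E
```

```text
t 22.075 p [ 570.  -100.3  187.3] th 89.8 tilt [ 0.006 -0.003 -1.   ] F [0.9 1.  0.8] w 0.00776091800529825
nut [280. 161.]
spacer [199.  34.]
765 [0.0058 0.0084 0.0375 0.0396 0.041 ]
```

View pics/w8.png

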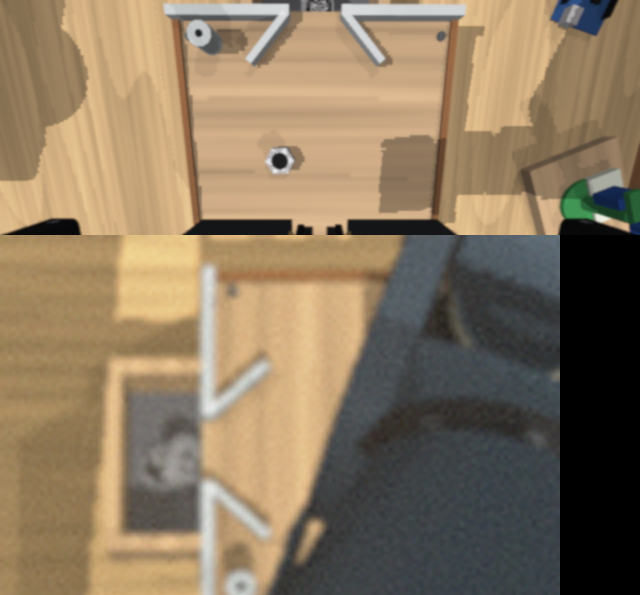

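The deck holds only the nut at (280,161) and the spacer at (199,33), both at their original positions. The three bearings are piled in the slot, with a top height of about 41 mm against the 60 mm deck. The arm is clear, so I hand in.

```bash
python3 -c "
from workcell import ctrl
print(ctrl.sign_off())"
```

```text
the job is handed in; nothing more can be done
None
```

All three bearings are in the slot, and the job was handed in at about 22 s on the robot's clock. I slid them with nearly shut fingertips (8 mm gap), one at a time in the order B, A, C. Each went first to a point in front of the gate, then straight through it.

**Last checks:**
- **Bearings:** the deck is clear of them. They lie in a pile in the slot, not flat side by side. The highest measured point is about 41 mm above the table, below the 60 mm deck.
- **Nut and spacer:** both are within a pixel of their first measured positions, and the spacer is still standing.
- **Forces:** the readings at the end of each move stayed under 2 N; I did not log the values in between.
- **Arm:** it was raised clear of everything, with the TCP 187 mm above the table.
- **Disagreements:** no check failed or disagreed. I did not re-measure the mug, bottle, screwdriver and mouse at the end, but nothing was moved near them.

I viewed 11 pictures, one past the budget.

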